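Find and loosen the left-hand-threaded drain cap

ROBOT

A 6-joint arm with a two-finger parallel gripper is mounted at the origin on the work surface. World frame = base frame: x ahead of the robot, y to its left, z up, the work surface at z = 0. Lengths are in m, angles in rad, forces in N, time in s.
With the tool pointing down it reaches from about 0.375 to 0.9 m from the base axis. Payload 3.1 kg.
Tool frame: the origin (TCP) lies at the very end of the fingers, on their centre line; the grasp point (between the pads) lies 19 mm behind it (manip.pinch_z is the distance from the TCP to the grasp point, in m); z points along the fingers, y is the line along which they close (so a half turn about z gives the same grasp; the last joint's range is limited). The gripper opens to 85 mm and grips with 20 to 120 N. Pads are 22 mm wide; open, the fingers measure 114 mm over their backs; the gripper's body (76 mm by 85 mm) begins 54 mm behind the grasp point. The pads swing forward as they close: fully open they stand 13 mm farther back than shut.
Start: joints at [1.004, 0.527, 1.433, -0, 1.181, -0.178], TCP at [0.236, 0.579, 0.196] pointing down, gripper open.
Joint ranges: [-3.08, 3.08], [-0.75, 2.2], [0.22, 2.44], [-1.43, 4.57], [0, 2.65], [-2.85, 2.85]. Speed limits (rad/s): [2.79, 2.79, 3.14, 3.14, 3.14, 3.14].

INTERFACE

Orientations are given as a unit quaternion [x, y, z, w].
In Python, from station import manip gives the robot as it stands.
- The arm moves only by the tool servo_tool, never from a script. Its argument "commands" is one flat list of numbers, 7 for each row, row after row: the shift along the tool's x, y, z each as a share of 500 mm, from -1 to 1, then the turn, a rotation vector about the tool's x, y, z each as a share of 360 degrees, from -1 to 1, then the opening, from -1 (shut) to 1 (fully open). In form: [dx, dy, dz, rx, ry, rz, claw, dx, dy, dz, rx, ry, rz, claw, ...]. A call has 1 to 12 rows; each row shifts and turns the commanded pose from where the row before left it, along the tool's axes as they then stand; what a row does not reach is not made up. A row lasts 1/12 s, in which the tool goes at most 41.7 mm and 7.16 degrees, less where a joint would pass 70% of its speed; a pose out of reach is approached as far as the arm can. A call with a number of a shift or a turn outside -1 to 1 is refused whole. A call with a gripper value outside its range is refused whole. The fingers move at their own pace and stop on an object; "force" is the grip in N (left out, the last holds). Time passes only in rows, so rows that do not move let the fingers close. It gives the time, the measured TCP pose, the force, the opening and the grip force at its end, in the units of the state.
- manip.sense(): the state, without advancing time (a new reading comes with each control period).
- manip.snapshot(name): name is "scene" or "side" or "wrist"; returns a dict with "img" (400x640x3 uint8, red, green, blue), "mtx" (3x3 intrinsics, pixels), "world_to_cam" (4x4, takes a point from world to camera coordinates). Camera axes: x right, y up, looking along -z (the intrinsics and any distortion apply to the point x, -y, -z); pixel columns grow to the right and rows downward; lengths in m; the calibration is good to about 2 mm. A picture is of the moment at which its call begins. There is no depth.
- manip.sign_off(): hands the job in; it is judged then, once.
Trained networks look in a picture, given as the dict that the camera call returned (one of the last four; its "shot" number tells which), for a name from the list of things; names that differ only in an ending like _2 or _b are one class to them, and where a whole thing is asked for, a point or a joint stands for the part that bears it (a point fixed in the world has none). Each returns a list of dicts, best first, with "conf" (0 to 1); they miss things now and then, are a little off and sometimes report something else, mostly with a low value. They report only what shows in the picture. A call takes as long as a camera call.
- manip.look_for(picture, query): "box" ([left, top, width, height] in pixels, round what is visible of it).
- manip.silhouettes(picture, query): "pixels" (400x640 bool, what is visible of it) and "box" ([left, top, width, height] in pixels, round what is visible of it).
The state is a dict: "t": time; "q": joint angles; "qd": joint speeds; "tau": joint torques, N m; "tcp_pos": TCP position; "tool_rot": TCP orientation; "force": force on the tool from outside, world axes, zero at the start; "ft_torque": the same for the moment, N m; "finger_gap": opening from 0.0 (shut) to 1.0 (fully open); "gripper_force": force on a finger pad.
Only numpy, scipy, OpenCV 4.12 (cv2) and the standard library are available. Lean on these libraries where they do the work, as an engineer would, in place of code of your own. Each camera call takes 0.05 s, during which the arm holds its last target. There are 200 camera calls.

TASK

One of the two blue-winged caps on the drain manifold has a left-hand thread, and nobody remembers which: find it by feel, turning gently a few degrees one way and the other, never straining a cap hard against its stop. Nip the left-hand one firmly but gently anticlockwise against its stop for a moment to free its seal, then loosen it clockwise by about 150 degrees and let go. Leave the other cap screwed home as you found it, and do not disturb the loose parts around.

Things in the scene. Friction and masses are not known exactly. Their poses are not given: they have to be found in the camera images.
- manifold: drain manifold fixed to the deck: grey foot plate 120 x 320 mm, a red pipe 48 mm thick along its y, and two upright ports 85 mm either side of its middle, each with a dark grey cap with a blue wing; one cap has a left-hand, the other a right-hand thread. Origin under its middle on the deck, z up. Cap discs are 94 mm and wing tops 128 mm above the deck
- wing_a (a point): blue wing of the cap on the left (manifold +y) port: a bar 50 mm long (its x), 14 mm thick (its y), 34 mm high, standing on the cap's dark grey disc (86 mm across) and turning with it. The point is on the cap's vertical axis, 12 mm below the wing's flat top, 22 mm above the disc; z up. The two caps look alike; which has the left-hand thread varies
- cap_a (a joint): turn of that cap, rad: 0 as found (screwed home), CLOCKWISE from above positive. On its thread it has a steady drag of about 0.1 N m and stays where left; driven against the thread's stop it firms up like a stiff spring and comes most of the way back when let go. Captive: ends at 4.4 rad open, does not rise or come off
- seat_a (a joint): twist, rad, of the light grey springy collar (84 mm across, 24 mm high) under that cap, clockwise positive, 0 relaxed. It twists only while the cap is driven against its stop: 0.05 rad at 0.2 N m is a firm nip, at 0.15 rad (0.6 N m) the joint cracks. The cap turns a few hundredths of a rad more than the collar
- wing_b (a point): blue wing of the cap on the right (manifold -y) port: a bar 50 mm long (its x), 14 mm thick (its y), 34 mm high, standing on the cap's dark grey disc (86 mm across) and turning with it. The point is on the cap's vertical axis, 12 mm below the wing's flat top, 22 mm above the disc; z up. The two caps look alike; which has the left-hand thread varies
- cap_b (a joint): turn of that cap, rad: 0 as found (screwed home), CLOCKWISE from above positive. On its thread it has a steady drag of about 0.1 N m and stays where left; driven against the thread's stop it firms up like a stiff spring and comes most of the way back when let go. Captive: ends at 4.4 rad open, does not rise or come off
- seat_b (a joint): twist, rad, of the light grey springy collar (84 mm across, 24 mm high) under that cap, clockwise positive, 0 relaxed. It twists only while the cap is driven against its stop: 0.05 rad at 0.2 N m is a firm nip, at 0.15 rad (0.6 N m) the joint cracks. The cap turns a few hundredths of a rad more than the collar
- sleeve_1: loose red pipe sleeve, 52 mm across, 55 mm high, standing on the deck near the manifold's left end; origin at the centre of its underside. Leave alone
- sleeve_2: loose red pipe sleeve, 62 mm across, 60 mm high, standing on the deck near the manifold's right end; origin at the centre of its underside. Leave alone
- filter_cup: loose pale green open cup, 80 mm across at the rim, 60 mm high, on the robot's side of the manifold; origin at the centre of its underside. Leave alone

How it is judged:
On the way:
1. the left-hand cap has been nipped anticlockwise against its stop: its collar twisted anticlockwise by more than 0.05 rad (0.2 N m) for 0.2 s (value of joint any of seat_a, seat_b below -0.05 rad), for 0.2 s.
At the end, for the whole second after the job is handed in: the left-hand cap stands more than 2.3 rad (132 degrees) clockwise of where it was found, the other cap is within 0.2 rad (11 degrees) of where it was found, and both are at rest and let go (((value of joint cap_a above 2.3 rad and value of joint cap_b between -0.2 and 0.2 rad) or (value of joint cap_b above 2.3 rad and value of joint cap_a between -0.2 and 0.2 rad)) and velocity of joint cap_a between -0.05 and 0.05 rad/s and velocity of joint cap_b between -0.05 and 0.05 rad/s); the robot touches nothing.
It fails at once if a cap is overtightened against its stop: its collar twisted more than 0.15 rad (0.6 N m) either way (value of joint any of seat_a, seat_b above 0.15 rad or value of joint any of seat_a, seat_b below -0.15 rad).
It fails at once if the right-hand cap is undone: a cap turned anticlockwise by more than 0.5 rad (29 degrees) (value of joint any of cap_a, cap_b below -0.5 rad).
It fails at once if a loose part near the manifold is pushed more than 20 mm or tipped over (distance of any of sleeve_1, sleeve_2, filter_cup from where it was at the start of the episode above 0.02 m or angle between any of sleeve_1, sleeve_2, filter_cup's own z axis and vertical above 0.5 rad).
It also fails if it takes over 64 s, if anything falls off the work surface, if the arm or the gripper's body presses on something with over 40 N, if the wrist force passes 120 N, or if a joint passes its speed limit or range.

## Working session

There is one attempt and no reset: what is moved stays moved. The work goes in short steps, Python scripts to look and compute and a tool call to move; the robot and the scene stay as the last step left them, time stands still between calls to the robot, and variables do not carry over. Pictures are saved under pics/ and viewed, at most 10 in all, crops included, and the job is handed in when it is done.

Besides the shell and the picture viewer there is one more tool, called as a command line: name --argument value ..., lists and objects as JSON in quotes. servo_tool: Moves the arm, as the interface text tells. Its arguments: {"type":"object","properties":{"commands":{"type":"array"},"force":{"type":"number"}},"required":["commands"]}

```bash
mkdir -p pics; cat > h.py <<'E'
import numpy as np, cv2
from station import manip
def ray(p,uv):
    K=np.array(p["mtx"]);T=np.array(p["world_to_cam"])
    d=np.linalg.inv(K)@np.array([uv[0],uv[1],1.0]); d=np.array([d[0],-d[1],-d[2]])
    R=T[:3,:3]; return -R.T@T[:3,3], R.T@d
def at_z(p,uv,z):
    o,d=ray(p,uv); return o+d*(z-o[2])/d[2]
def proj(p,P):
    T=np.array(p["world_to_cam"]);c=T[:3,:3]@np.array(P)+T[:3,3]
    v=np.array(p["mtx"])@np.array([c[0],-c[1],-c[2]]);return v[:2]/v[2]
E
python3 - <<'E'
from h import *
ims=[]
for n in ["scene","side"]:
    p=manip.snapshot(n); ims.append(p["img"])
    print(n,"cam",ray(p,(320,200))[0].round(3))
    for q in ["wing_a","sleeve_1","sleeve_2","filter_cup","manifold"]:
        for r in manip.silhouettes(p,q)[:3]:
            m=r["pixels"]; ys,xs=np.nonzero(m); 
            c=(xs.mean(),ys.mean()); z={"wing_a":.115,"manifold":0.05}.get(q,.03)
            (a,b),(w,h),ang=cv2.minAreaRect(np.c_[xs,ys].astype(np.float32))
            print(q,round(r["conf"],2),r["box"],np.round(c,1),at_z(p,c,z).round(3),len(xs))
    cv2.imwrite(f"pics/{n}0.png",p["img"][:,:,::-1])
s=manip.sense();print(s)
E
```

```text
scene cam [1.138 0.393 1.228]
wing_a 0.83 [280.3, 188.0, 34.5, 34.9] [295.1 204.1] [0.544 0.007 0.115] 779
wing_a 0.76 [220.0, 164.5, 33.3, 30.7] [239.5 180.5] [ 0.555 -0.159  0.115] 737
sleeve_1 0.95 [343.1, 217.3, 20.4, 26.6] [352.3 231.6] [0.496 0.155 0.03 ] 428
sleeve_1 0.71 [188.4, 145.2, 22.6, 29.6] [199.  159.1] [ 0.506 -0.347  0.03 ] 536
sleeve_2 0.95 [343.1, 217.3, 20.4, 26.6] [352.3 231.6] [0.496 0.155 0.03 ] 428
sleeve_2 0.71 [188.4, 145.2, 22.6, 29.6] [199.  159.1] [ 0.506 -0.347  0.03 ] 536
filter_cup 0.58 [255.1, 139.5, 30.5, 33.5] [272.7 157.5] [ 0.392 -0.163  0.03 ] 631
manifold 0.78 [209.4, 167.6, 123.1, 78.5] [268.8 205.8] [ 0.55  -0.075  0.05 ] 5208
side cam [ 0.053 -0.568  0.512]
wing_a 0.68 [310.5, 200.8, 41.1, 35.2] [329.6 222. ] [ 0.5   -0.039  0.115] 1098
wing_a 0.63 [372.3, 235.7, 54.1, 43.0] [399.6 257.6] [ 0.51  -0.2    0.115] 1659
wing_a 0.18 [302.0, 286.0, 54.2, 61.0] [330.8 316.3] [ 0.338 -0.232  0.115] 2324
sleeve_1 0.96 [448.1, 324.6, 53.8, 61.9] [473.7 355.9] [ 0.502 -0.353  0.03 ] 2590
sleeve_1 0.81 [262.3, 211.9, 21.7, 29.8] [272.7 225.3] [0.491 0.1
[... 402 characters left out ...]
 0.585 -0.139  0.05 ] 1696
{'t': 0.6, 'q': array([ 1.00451569e+00,  5.27454534e-01,  1.43269428e+00,  7.97793537e-06,
        1.18139211e+00, -1.78503551e-01]), 'qd': array([ 0.00069361, -0.00124559, -0.00084251,  0.00156031,  0.00048848,
       -0.00029543]), 'tau': array([-1.48122745e-03, -4.42047858e+01, -1.78326130e+01, -3.43637594e-04,
        1.13429916e-03,  1.26616439e-05]), 'tcp_pos': array([0.23629753, 0.57859498, 0.19574019]), 'tool_rot': array([1.92677509e-01, 9.81262135e-01, 2.54336288e-05, 5.97289883e-06]), 'force': array([-0.49948139, -0.0683711 , -0.85930329]), 'ft_torque': array([ 0.02550261, -0.00288624,  0.06369776]), 'gripper_force': 0.0, 'finger_gap': 1.0001284341279917}
```

View pics/scene0.png

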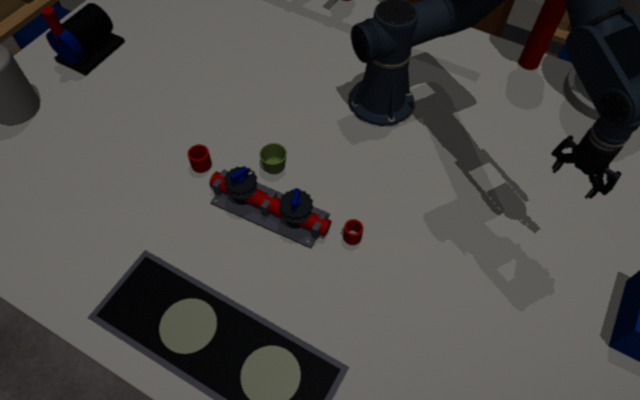

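View pics/side0.png

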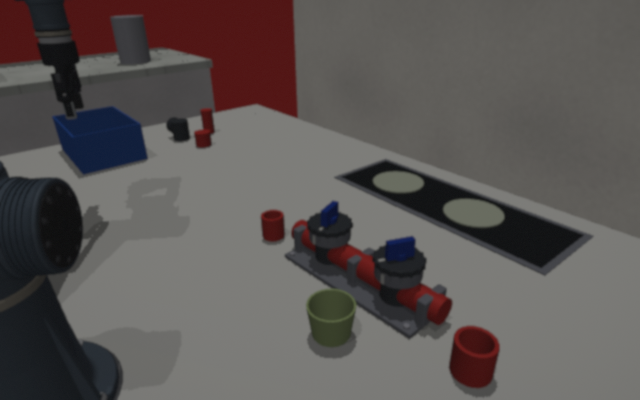

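The scene view shows wing a near (295,200) and wing b near (239,175), with the cup at (273,157) and sleeves at (199,158) and (353,232). The side view agrees: wings at (330,214) and (400,249). Next I'll triangulate the blue wings.

```bash
cat >> h.py <<'E'
def blue(p,box,pad=6):
    x,y,w,h=[int(v) for v in box]; im=cv2.cvtColor(p["img"],cv2.COLOR_RGB2HSV)
    m=cv2.inRange(im,(105,110,40),(130,255,255)); k=np.zeros_like(m); k[max(0,y-pad):y+h+pad,max(0,x-pad):x+w+pad]=255
    m&=k; n,l,st,ce=cv2.connectedComponentsWithStats(m)
    if n<2: return None
    i=1+np.argmax(st[1:,4]); return (l==i)
def wingmodel(p,c,yaw,ztop=.128):
    pts=[]
    for sx in(-.025,.025):
        for sy in(-.007,.007):
            for z in(ztop-.034,ztop):
                pts.append(proj(p,[c[0]+sx*np.cos(yaw)-sy*np.sin(yaw),c[1]+sx*np.sin(yaw)+sy*np.cos(yaw),z]))
    m=np.zeros((400,640),np.uint8)
    S=8
    big=np.round(np.array(pts)*S).astype(np.int32)
    cv2.fillConvexPoly(m,cv2.convexHull(big),1,shift=3)
    return m.astype(bool)
def fit(views):
    # views: list of (p,mask); IoU fit of x,y,yaw
    from scipy.optimize import differential_evolution as de
    p,m=views[0];ys,xs=np.nonzero(m);c0=at_z(p,(xs.mean(),ys.mean()),.113)
    def f(v): 
        return -sum((wingmodel(p,v,v[2])&m).sum()/(wingmodel(p,v,v[2])|m).sum() for p,m in views)/len(views)
    r=de(f,[(c0[0]-.04,c0[0]+.04),(c0[1]-.04,c0[1]+.04),(-1.6,1.6)],seed=1,maxiter=60,popsize=12)
    return r.x,-r.fun
E
python3 - <<'E'
from h import *
a=manip.snapshot("scene");b=manip.snapshot("side")
C=[]
for n,ba,bb in [("a",(280,188,34,34),(310,201,41,35)),("b",(220,164,33,31),(372,236,54,43))]:
    ma,mb=blue(a,ba),blue(b,bb); print(ma.sum(),mb.sum())
    o=[];
    for p,m in((a,ma),(b,mb)):
        ys,xs=np.nonzero(m);o.append(ray(p,(xs.mean(),ys.mean())))
    (o1,d1),(o2,d2)=o;t=np.linalg.lstsq(np.c_[d1,-d2],o2-o1,rcond=None)[0]
    P,Q=o1+t[0]*d1,o2+t[1]*d2; print(n,P.round(4),Q.round(4))
    x,s=fit([(a,ma),(b,mb)]);print(x.round(4),s);C.append(x)
d=C[0][:2]-C[1][:2];print(np.linalg.norm(d),np.degrees(np.arctan2(d[1],d[0])))
E
```

```text
116 319
a [ 0.5219 -0.0049  0.1093] [ 0.5251 -0.0081  0.1087]
[ 0.5276 -0.0041  0.4447] 0.6400672043010753
88 591
b [ 0.5319 -0.1791  0.1118] [ 0.5328 -0.1801  0.1119]
[ 0.5341 -0.1793 -0.1418] 0.6090306716221796
0.17524041603561763 92.11271053830737
```

servo_tool --commands '[-0.05,-0.05,-0.03,0,0,0,1,-0.05,-0.05,-0.03,0,0,0,1,-0.05,-0.05,-0.03,0,0,0,1,-0.05,-0.05,-0.03,0,0,0,1,-0.05,-0.05,-0.03,0,0,0,1,-0.05,-0.05,-0.03,0,0,0,1,-0.05,-0.05,-0.03,0,0,0,1,-0.05,-0.05,-0.03,0,0,0,1,-0.05,-0.05,-0.03,0,0,0,1,-0.05,-0.05,-0.03,0,0,0,1]' --force 40

```text
t: 1.53
tcp_pos: [0.3734, 0.251, 0.3467]
tool_rot: [0.193, 0.981, 0.0, 0.0]
force: [0.9, 0.6, -0.4]
finger_gap: 0.998
gripper_force: 0.0
```

servo_tool --commands '[-0.05,-0.05,0,0,0,-0.015,1,-0.05,-0.05,0,0,0,-0.015,1,-0.05,-0.05,0,0,0,-0.015,1,-0.05,-0.05,0,0,0,-0.015,1,-0.05,-0.05,0,0,0,0,1,-0.05,-0.05,0,0,0,0,1,-0.05,-0.05,0,0,0,0,1,-0.05,-0.05,0,0,0,0,1,-0.05,-0.05,0,0,0,0,1,0,0,0,0,0,0,1,0,0,0,0,0,0,1]'

```text
t: 2.45
tcp_pos: [0.5698, 0.0041, 0.345]
tool_rot: [0.007, 1.0, 0.0, -0.001]
force: [-0.8, 0.4, 0.2]
finger_gap: 0.999
gripper_force: 0.0
```

```bash
python3 - <<'E'
from h import *
s=manip.sense();print(s['t'],s['q'].round(3),s['tcp_pos'].round(4),s['tool_rot'].round(4),s['force'].round(2),s['ft_torque'].round(3))
p=manip.snapshot("wrist");cv2.imwrite("pics/w0.png",p["img"][:,:,::-1])
print(ray(p,(320,200)))
for r in manip.silhouettes(p,"wing_a")[:3]: print(r["conf"],r["box"])
E
```

```text
2.45 [-0.189  0.315  1.364  0.     1.463 -1.746] [0.5698 0.0041 0.345 ] [ 6.8e-03  1.0e+00  2.0e-04 -5.0e-04] [-0.76  0.38  0.19] [ 0.012  0.011 -0.001]
(array([0.5009371 , 0.00634993, 0.52270228]), array([ 0.28592732, -0.00727823, -0.95831942]))
0.87 [282.8, 100.9, 65.4, 64.4]
```

View pics/w0.png

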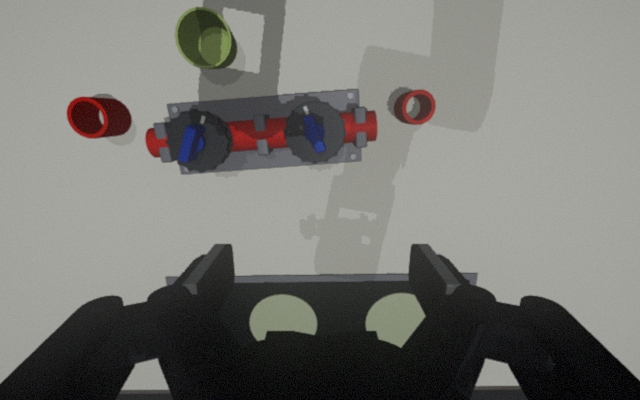

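The wrist view shows wing b at about (192,143) and wing a at about (313,132). The cup is at (205,38) and the sleeves at (99,117) and (414,107). I'll fit the wings in this view.

```bash
python3 - <<'E'
from h import *
p=manip.snapshot("wrist");C=[]
for n,b in [("a",(290,105,50,55)),("b",(170,115,50,55))]:
    m=blue(p,b); print(m.sum()); x,s=fit([(p,m)]);print(n,x.round(4),np.degrees(x[2]),s);C.append(x)
    ys,xs=np.nonzero(m);print(xs.min(),xs.max(),ys.min(),ys.max())
    o=p["img"].copy(); 
d=C[0][:2]-C[1][:2];print(np.linalg.norm(d),np.degrees(np.arctan2(d[1],d[0])))
# disc circles -> project disc outline for check
im=p["img"].copy()
for x in C:
    t=np.linspace(0,6.28,60)
    pts=np.array([proj(p,[x[0]+.043*np.cos(k),x[1]+.043*np.sin(k),.094]) for k in t])
    cv2.polylines(im,[np.round(pts).astype(np.int32)],True,(255,255,0),1)
    c,_=cv2.findContours(wingmodel(p,x,x[2]).astype(np.uint8),0,1);cv2.drawContours(im,c,-1,(0,255,0),1)
cv2.imwrite("pics/w1.png",cv2.resize(im[80:190,130:400],None,fx=2.9,fy=2.9,interpolation=0)[:,:,::-1])
E
```

```text
483
a [ 0.529  -0.0031  0.2938] 16.834355887773203 0.748653500897666
302 323 117 154
576
b [ 0.5399 -0.1721 -0.3841] -22.007669126922295 0.6686602870813397
176 203 125 163
0.1694002340922404 93.67409327826573
```

View pics/w1.png

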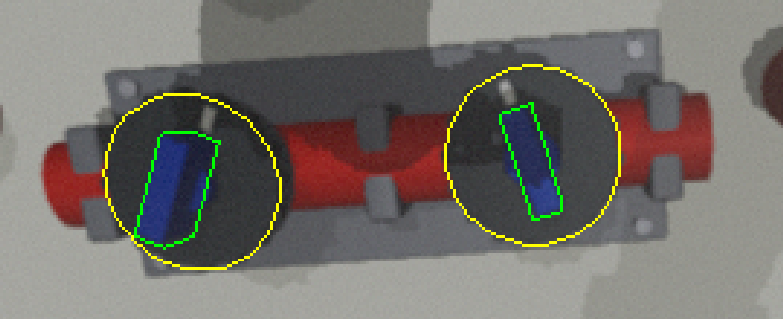

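The overlay matches roughly: wing a at crop (530,160), wing b at crop (177,190), with shadows biasing the masks. I'll move closer for a better fit.

servo_tool --commands '[0.028,-0.038,0.05,0,0,0,1,0.028,-0.038,0.05,0,0,0,1,0.028,-0.038,0.05,0,0,0,1,0.028,-0.038,0.05,0,0,0,1,0.028,-0.038,0.05,0,0,0,1,0,0,0,0,0,0,1,0,0,0,0,0,0,1]'

```text
t: 3.18
tcp_pos: [0.4963, -0.0877, 0.2202]
tool_rot: [0.006, 1.0, 0.001, -0.001]
force: [0.7, 0.1, 0.2]
finger_gap: 0.995
gripper_force: 0.0
```

```bash
python3 - <<'E'
from h import *
s=manip.sense();print(s['t'],s['q'].round(3),s['tcp_pos'].round(4),s['tool_rot'].round(4))
p=manip.snapshot("wrist");np.savez("w2.npz",img=p["img"],mtx=p["mtx"],world_to_cam=p["world_to_cam"])
C=[];im=p["img"].copy()
for n,c in [("a",(.529,-.003,.11)),("b",(.54,-.172,.11))]:
    u=proj(p,c); m=blue(p,(u[0]-45,u[1]-45,90,90)); x,s=fit([(p,m)]);print(n,u,m.sum(),x.round(4),np.degrees(x[2]),s);C.append(x)
    t=np.linspace(0,6.28,60)
    pts=np.array([proj(p,[x[0]+.043*np.cos(k),x[1]+.043*np.sin(k),.094]) for k in t])
    cv2.polylines(im,[np.round(pts).astype(np.int32)],True,(255,255,0),1)
    c,_=cv2.findContours(wingmodel(p,x,x[2]).astype(np.uint8),0,1);cv2.drawContours(im,c,-1,(0,255,0),1)
d=C[0][:2]-C[1][:2];print(np.linalg.norm(d),np.degrees(np.arctan2(d[1],d[0])))
im=np.hstack([im])
cv2.imwrite("pics/w2.png",cv2.resize(im[100:320,160:480],None,fx=2.5,fy=2.5,interpolation=0)[:,:,::-1])
E
```

```text
3.1833 [-3.970e-01  3.350e-01  1.699e+00  1.000e-03  1.110e+00 -1.957e+00] [ 0.4963 -0.0877  0.2202] [ 5.8e-03  1.0e+00  8.0e-04 -1.2e-03]
a [402.1246948  213.63240443] 718 [0.5345 0.0008 0.3993] 22.87733576207948 0.6620370370370371
b [239.22794587 225.58393138] 822 [ 0.54   -0.1728 -0.369 ] -21.143766044863245 0.6355060034305318
0.17368956333782848 91.80596100172785
```

View pics/w2.png

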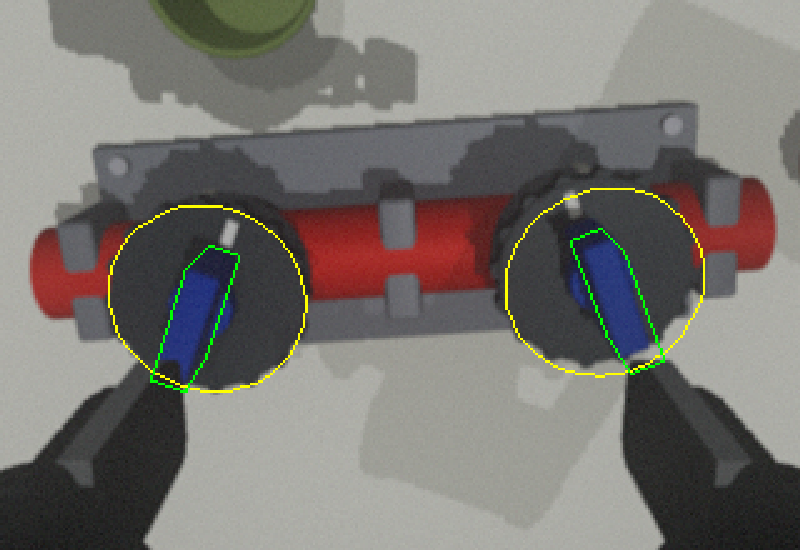

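The close view shows discs centred near crop (205,290) for b and (595,270) for a, with fingers hiding the near ends of both wings. I'll take an unobstructed view over a.

servo_tool --commands '[-0.033,0.058,0,0,0,0,1,-0.033,0.058,0,0,0,0,1,-0.033,0.058,0,0,0,0,1,0,0,0,0,0,0,1,0,0,0,0,0,0,1]'

```text
t: 3.65
tcp_pos: [0.5504, 0.0004, 0.2225]
tool_rot: [0.003, 1.0, -0.0, 0.002]
force: [-0.7, -0.9, 0.8]
finger_gap: 1.004
gripper_force: 0.0
```

```bash
cat >> h.py <<'E'
def blue2(p,c,r=60):
    u=proj(p,c);im=cv2.GaussianBlur(p["img"],(3,3),0).astype(int)
    m=((im[:,:,2]-im[:,:,:2].max(2))>14).astype(np.uint8)
    yy,xx=np.mgrid[:400,:640];m[(yy-u[1])**2+(xx-u[0])**2>r*r]=0
    n,l,st,ce=cv2.connectedComponentsWithStats(m);i=1+np.argmax(st[1:,4]);return l==i
def show(p,C,name,c,f=3,w=125,h=95):
    im=p["img"].copy();u=proj(p,c).astype(int);ims=[im.copy(),im]
    for x in C:
        pts=np.array([proj(p,[x[0]+.043*np.cos(k),x[1]+.043*np.sin(k),.094]) for k in np.linspace(0,6.28,60)])
        cv2.polylines(im,[np.round(pts).astype(np.int32)],True,(255,255,0),1)
        cc,_=cv2.findContours(wingmodel(p,x,x[2]).astype(np.uint8),0,1);cv2.drawContours(im,cc,-1,(0,255,0),1)
    y0=max(0,u[1]-h);x0=max(0,u[0]-w//2)
    o=np.hstack([i[y0:y0+2*h,x0:x0+w] for i in ims]);cv2.imwrite(name,cv2.resize(o,None,fx=f,fy=f,interpolation=0)[:,:,::-1])
E
python3 - <<'E'
from h import *
s=manip.sense();print(s['t'],s['q'].round(3),s['tcp_pos'].round(4),s['tool_rot'].round(4))
p=manip.snapshot("wrist")
c=(.5297,-.0035,.113);m=blue2(p,c);x,f=fit([(p,m)]);print(m.sum(),x.round(4),np.degrees(x[2]),f)
show(p,[x],"pics/w3.png",c)
E
```

```text
3.65 [-0.202  0.393  1.593  0.     1.151 -1.768] [5.504e-01 4.000e-04 2.225e-01] [ 2.7e-03  1.0e+00 -4.0e-04  2.0e-03]
1082 [ 0.5283 -0.0035  0.3604] 20.6521904100179 0.8038194444444444
```

View pics/w3.png

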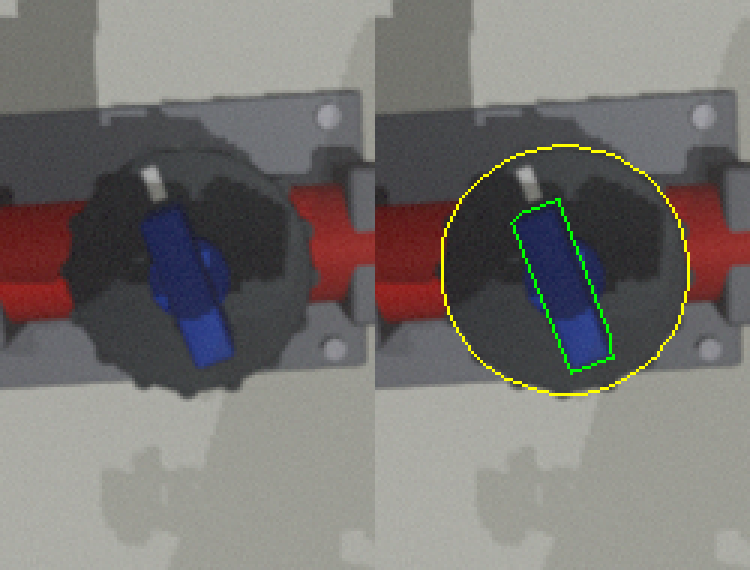

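Wing a fits well: centre (0.528, -0.0035), yaw about 20°. Next I'll descend over it.

servo_tool --commands '[0.045,-0.008,0,0,0,0,1,0,0,0.03,0,0,-0.0185,1,0,0,0.05,0,0,-0.0185,1,0,0,0.05,0,0,-0.0185,1,0,0,0.05,0,0,0,1,0,0,0.04,0,0,0,1,0,0,0.02,0,0,0,0.5,0,0,0,0,0,0,0,0,0,0,0,0,0,-0.2,0,0,0,0,0,0,-0.2,0,0,0,0,0,0,-0.2]' --force 20

```text
t: 4.62
tcp_pos: [0.5271, -0.0063, 0.1022]
tool_rot: [-0.168, 0.986, -0.001, 0.001]
force: [0.9, -0.4, 0.3]
finger_gap: 0.403
gripper_force: 0.0
```

```bash
cat >> h.py <<'E'
def st():
    s=manip.sense();q=s['tool_rot'];yw=np.degrees(2*np.arctan2(q[1],q[0]))-90
    print('t',round(s['t'],2),'tcp',s['tcp_pos'].round(4),'yhead',round(yw,2),'F',s['force'].round(2),'M',s['ft_torque'].round(3),'gap',round(s['finger_gap'],3),'g',round(s['gripper_force'],1),'q6',s['q'][5].round(3),'tau6',s['tau'][5].round(3));return s
E
python3 -c "
from h import *
st()
for n in('scene','side'):
    p=manip.snapshot(n);cv2.imwrite(f'pics/{n}1.png',cv2.resize(p['img'][150:270,(200 if n=='scene' else 250):(360 if n=='scene' else 450)],None,fx=3.5,fy=3.5)[:,:,::-1])
"
```

```text
t 4.62 tcp [ 0.5271 -0.0063  0.1022] yhead 109.36 F [ 0.93 -0.38  0.26] M [ 0.017  0.033 -0.008] gap 0.403 g 0.0 q6 -2.133 tau6 -0.0
```

View pics/side1.png

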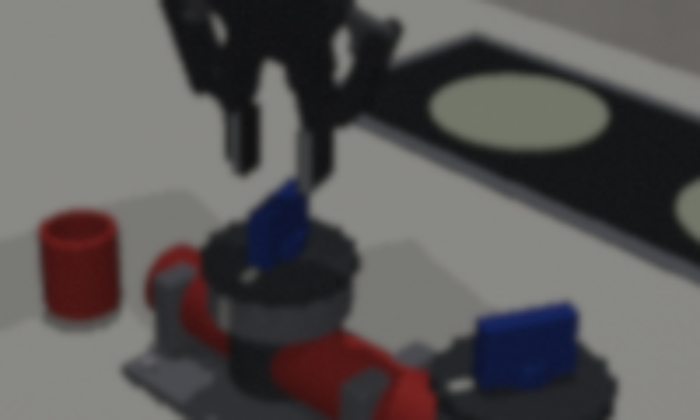

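The side view shows the fingertips (crop ~(245,170) and (315,185)) apparently above or behind the wing rather than round it. I'll check this against the projected TCP.

```bash
python3 -c "
from h import *
s=st();R=np.array(__import__('scipy.spatial.transform',fromlist=['Rotation']).Rotation.from_quat(s['tool_rot']).as_matrix())
print(R.round(3))
for n,o in (('side',(250,150)),('scene',(200,150))):
    p=manip.snapshot(n)
    for z in (.102,.128):
        print(n,z,[((proj(p,[*(s['tcp_pos'][:2]+k*R[:2,1]),z])-o)*3.5).round() for k in(-.017,0,.017)])
    print('wing top',[((proj(p,[.528+k*np.cos(.36),-.0035+k*np.sin(.36),.128])-o)*3.5).round() for k in(-.025,.025)])
"
```

```text
t 4.72 tcp [ 0.5268 -0.0062  0.1019] yhead 109.36 F [-0.09  0.4   0.14] M [-0.054  0.034  0.019] gap 0.399 g 0.0 q6 -2.133 tau6 -0.0
[[-0.943 -0.332  0.002]
 [-0.332  0.943 -0.001]
 [-0.002 -0.001 -1.   ]]
side 0.102 [array([303., 242.]), array([277., 234.]), array([251., 227.])]
side 0.128 [array([303., 200.]), array([276., 193.]), array([250., 186.])]
wing top [array([252., 209.]), array([297., 172.])]
scene 0.102 [array([308., 171.]), array([330., 175.]), array([352., 178.])]
scene 0.128 [array([307., 152.]), array([329., 156.]), array([352., 159.])]
wing top [array([337., 131.]), array([325., 187.])]
```

View pics/scene1.png

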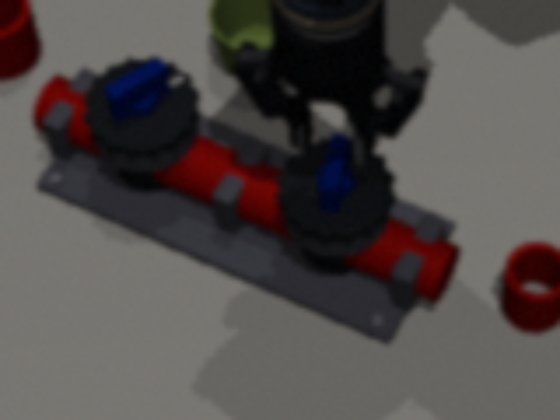

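```bash
python3 -c "
from h import *
for k in range(2):
  for n,x0 in(('side',250),('scene',200)):
    p=manip.snapshot(n)
    new=cv2.resize(p['img'][150:270,x0:x0+(200 if n=='side' else 160)],None,fx=3.5,fy=3.5)[:,:,::-1]
    old=cv2.imread(f'pics/{n}1.png');d=np.abs(new.astype(int)-old).max(2)>40
    print(n,d.sum())
p=manip.snapshot('side');cv2.imwrite('pics/side2.png',cv2.resize(p['img'][120:260,250:450],None,fx=4,fy=4)[:,:,::-1])
s=st()
q=s['tcp_pos'];R=[-.332,.943]
for z in(.102,.14):print([((proj(p,[q[0]+k*R[0],q[1]+k*R[1],z])-(250,120))*4).round() for k in(-.017,.017)])
"
```

```text
side 0
scene 0
side 0
scene 0
t 5.07 tcp [ 0.5259 -0.0059  0.1008] yhead 109.37 F [ 0.99  0.23 -0.96] M [0.024 0.028 0.014] gap 0.398 g 0.0 q6 -2.133 tau6 -0.0
[array([345., 397.]), array([285., 380.])]
[array([345., 326.]), array([284., 310.])]
```

View pics/side2.png

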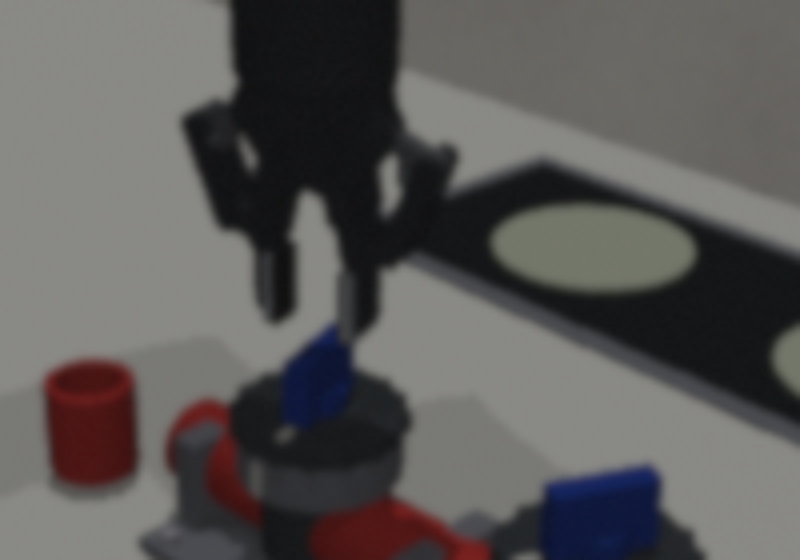

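The side view puts the fingertips at crop (275,320) and (355,338). That is z ≈ 0.13, still above the wing top, so the tips stand higher than the reported TCP. I'll go lower in small guarded steps.

servo_tool --commands '[0,0,0.01,0,0,0,-0.2,0,0,0.01,0,0,0,-0.2,0,0,0,0,0,0,-0.2,0,0,0,0,0,0,-0.2]'

```text
t: 5.4
tcp_pos: [0.5254, -0.0059, 0.09]
tool_rot: [-0.168, 0.986, 0.0, -0.001]
force: [0.4, 0.3, 0.0]
finger_gap: 0.401
gripper_force: 0.0
```

```bash
cat >> h.py <<'E'
def tips(name='side'):
    # lowest very dark pixel rows of columns near the predicted finger ends, vs predicted rows
    s=manip.sense();p=manip.snapshot(name);q=s['tool_rot'];a=2*np.arctan2(q[1],q[0])-np.pi/2
    g=p['img'].max(2)
    for k in(-1,1):
        w=k*(.0425*s['finger_gap']+.004);x,y=s['tcp_pos'][:2]+w*np.array([np.cos(a),np.sin(a)])
        col=[]
        for z in np.arange(.17,.08,-.004):
            u=proj(p,[x,y,z]);col.append((round(float(z),3),p['img'][int(u[1]+.5),int(u[0]+.5)].tolist()))
        print(name,k,col)
E
python3 -c "
from h import *
st();tips('side')"
```

```text
t 5.4 tcp [ 0.5254 -0.0059  0.09  ] yhead 109.36 F [0.43 0.34 0.02] M [0.055 0.001 0.034] gap 0.401 g 0.0 q6 -2.133 tau6 0.0
side -1 [(0.17, [19, 20, 21]), (0.166, [20, 21, 22]), (0.162, [22, 22, 25]), (0.158, [33, 34, 36]), (0.154, [37, 37, 39]), (0.15, [39, 39, 41]), (0.146, [38, 39, 41]), (0.142, [38, 39, 40]), (0.138, [39, 40, 41]), (0.134, [39, 39, 41]), (0.13, [42, 42, 44]), (0.126, [61, 62, 63]), (0.122, [68, 70, 74]), (0.118, [52, 54, 64]), (0.114, [23, 28, 46]), (0.11, [25, 29, 43]), (0.106, [27, 30, 35]), (0.102, [31, 34, 36]), (0.098, [32, 35, 37]), (0.094, [30, 32, 34]), (0.09, [25, 26, 29]), (0.086, [25, 26, 28]), (0.082, [25, 26, 28])]
side 1 [(0.17, [18, 19, 20]), (0.166, [19, 20, 21]), (0.162, [18, 18, 20]), (0.158, [20, 20, 21]), (0.154, [19, 18, 20]), (0.15, [19, 20, 20]), (0.146, [19, 19, 19]), (0.142, [19, 19, 20]), (0.138, [18, 18, 19]), (0.134, [18, 19, 19]), (0.13, [18, 19, 19]), (0.126, [36, 36, 36]), (0.122, [101, 101, 98]), (0.118, [125, 125, 121]), (0.114, [135, 134, 131]), (0.11, [120, 120, 119]), (0.106, [67, 68, 70]), (0.102, [31, 35, 40]), (0.098, [30, 32, 39]), (0.094, [30, 33, 38]), (0.09, [25, 27, 34]), (0.086, [23, 26, 31]), (0.082, [23, 25, 32])]
```

No contact. The tips now sit at z ≈ 0.126, so they need to come down further.

servo_tool --commands '[0,0,0.01,0,0,0,-0.2,0,0,0.01,0,0,0,-0.2,0,0,0,0,0,0,-0.2,0,0,0,0,0,0,-0.2]'

```text
t: 5.78
tcp_pos: [0.5255, -0.0059, 0.0802]
tool_rot: [-0.168, 0.986, 0.0, -0.001]
force: [0.1, -0.9, 0.3]
finger_gap: 0.4
gripper_force: 0.0
```

```bash
python3 -c "
from h import *
st();tips('side');p=manip.snapshot('wrist');cv2.imwrite('pics/w4.png',p['img'][:,:,::-1])" | cut -c1-1300
```

```text
t 5.78 tcp [ 0.5255 -0.0059  0.0802] yhead 109.36 F [ 0.15 -0.9   0.31] M [-0.027 -0.018 -0.003] gap 0.4 g 0.0 q6 -2.133 tau6 0.0
side -1 [(0.17, [20, 21, 22]), (0.166, [18, 20, 20]), (0.162, [19, 20, 22]), (0.158, [20, 21, 22]), (0.154, [20, 20, 22]), (0.15, [21, 22, 24]), (0.146, [34, 34, 35]), (0.142, [37, 38, 40]), (0.138, [39, 39, 41]), (0.134, [39, 40, 42]), (0.13, [40, 41, 43]), (0.126, [39, 39, 41]), (0.122, [39, 41, 42]), (0.118, [43, 44, 45]), (0.114, [51, 52, 54]), (0.11, [36, 39, 45]), (0.106, [28, 30, 35]), (0.102, [30, 33, 36]), (0.098, [31, 33, 36]), (0.094, [27, 30, 32]), (0.09, [24, 25, 27]), (0.086, [26, 27, 29]), (0.082, [25, 25, 27])]
side 1 [(0.17, [19, 20, 21]), (0.166, [18, 19, 20]), (0.162, [19, 20, 21]), (0.158, [18, 19, 20]), (0.154, [18, 18, 20]), (0.15, [20, 20, 20]), (0.146, [20, 20, 22]), (0.142, [19, 19, 19]), (0.138, [20, 20, 20]), (0.134, [21, 21, 21]), (0.13, [19, 19, 20]), (0.126, [20, 20, 22]), (0.122, [21, 21, 22]), (0.118, [20, 20, 21]), (0.114, [38, 38, 39]), (0.11, [91, 91, 91]), (0.106, [62, 63, 65]), (0.102, [31, 34, 40]), (0.098, [30, 32, 39]), (0.094, [29, 32, 39]), (0.09, [23, 26, 32]), (0.086, [24, 25, 32]), (0.082, [24, 26, 32])]
```

servo_tool --commands '[-0.003,0.0015,0.004,0,0,0,-0.3,-0.003,0.0015,0.004,0,0,0,-0.4,0,0,0,0,0,0,-0.5,0,0,0,0,0,0,-0.55,0,0,0,0,0,0,-0.6,0,0,0,0,0,0,-0.6]'

```text
t: 6.38
tcp_pos: [0.5282, -0.0035, 0.0768]
tool_rot: [-0.168, 0.986, -0.0, 0.0]
force: [-1.3, -0.0, 0.2]
finger_gap: 0.206
gripper_force: 0.0
```

```bash
python3 -c "
from h import *
st();tips('side')" | cut -c1-1300
```

```text
t 6.38 tcp [ 0.5282 -0.0035  0.0768] yhead 109.37 F [-1.26 -0.03  0.21] M [-0.005 -0.004 -0.005] gap 0.206 g 0.0 q6 -2.127 tau6 0.0
side -1 [(0.17, [19, 20, 21]), (0.166, [17, 18, 19]), (0.162, [20, 21, 22]), (0.158, [21, 21, 22]), (0.154, [19, 18, 21]), (0.15, [20, 19, 21]), (0.146, [19, 19, 21]), (0.142, [36, 36, 38]), (0.138, [41, 42, 44]), (0.134, [42, 43, 44]), (0.13, [43, 44, 45]), (0.126, [44, 45, 46]), (0.122, [43, 44, 45]), (0.118, [43, 44, 45]), (0.114, [45, 47, 48]), (0.11, [53, 54, 57]), (0.106, [35, 38, 53]), (0.102, [14, 22, 53]), (0.098, [15, 22, 55]), (0.094, [15, 22, 53]), (0.09, [19, 24, 42]), (0.086, [25, 26, 29]), (0.082, [24, 27, 28])]
side 1 [(0.17, [17, 18, 18]), (0.166, [19, 19, 21]), (0.162, [18, 20, 21]), (0.158, [18, 18, 19]), (0.154, [19, 19, 21]), (0.15, [18, 17, 19]), (0.146, [23, 24, 25]), (0.142, [23, 24, 24]), (0.138, [22, 23, 23]), (0.134, [23, 23, 24]), (0.13, [20, 21, 21]), (0.126, [20, 20, 21]), (0.122, [19, 20, 24]), (0.118, [20, 22, 31]), (0.114, [19, 25, 53]), (0.11, [16, 26, 62]), (0.106, [16, 24, 60]), (0.102, [16, 25, 60]), (0.098, [14, 23, 60]), (0.094, [16, 24, 60]), (0.09, [14, 24, 59]), (0.086, [16, 26, 60]), (0.082, [13, 23, 59])]
```

servo_tool --commands '[0,0,0,0,0,0,-0.7,0,0,0,0,0,0,-1,0,0,0,0,0,0,-1,0,0,0,0,0,0,-1]' --force 20

```text
t: 6.77
tcp_pos: [0.5287, -0.0045, 0.0769]
tool_rot: [-0.168, 0.986, -0.001, 0.0]
force: [0.4, -5.3, 0.8]
finger_gap: 0.16
gripper_force: 20.0
```

```bash
python3 -c "
from h import *
st();p=manip.snapshot('side');cv2.imwrite('pics/side3.png',cv2.resize(p['img'][150:260,270:430],None,fx=4.5,fy=4.5)[:,:,::-1])"
```

```text
t 6.77 tcp [ 0.5287 -0.0045  0.0769] yhead 109.39 F [ 0.42 -5.28  0.83] M [-0.81  -0.006  0.066] gap 0.16 g 20.0 q6 -2.127 tau6 0.07
```

View pics/side3.png

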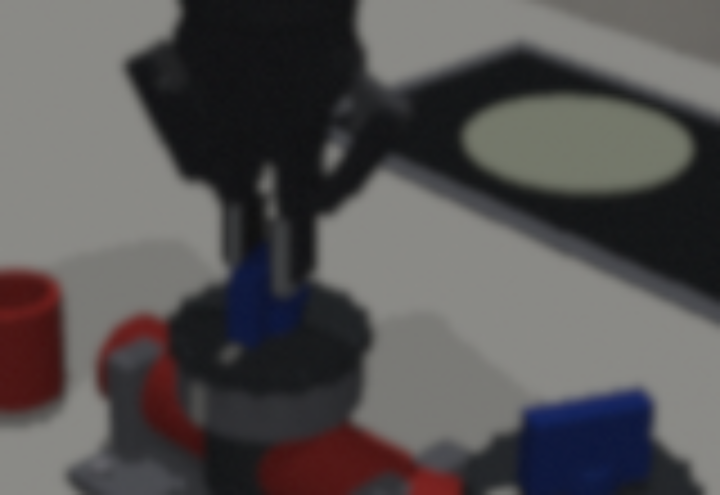

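Wing a is gripped, with gap 0.16 (about 14 mm). Now I'll relieve the side load and feel clockwise by 3°.

servo_tool --commands '[0,-0.003,0,0,0,0,-1,0,0,0,0,0,0,-1,0,0,0,0,0,0,-1]' --force 30

```text
t: 7.07
tcp_pos: [0.5287, -0.0045, 0.077]
tool_rot: [-0.168, 0.986, 0.0, 0.0]
force: [-0.7, -0.6, 3.9]
finger_gap: 0.155
gripper_force: 33.6
```

```bash
python3 -c "
from h import *
st()"
```

```text
t 7.07 tcp [ 0.5287 -0.0045  0.077 ] yhead 109.34 F [-0.71 -0.6   3.91] M [0.005 0.085 0.047] gap 0.155 g 33.6 q6 -2.13 tau6 0.048
```

servo_tool --commands '[0,0,0,0,0,0.004,-1,0,0,0,0,0,0.004,-1,0,0,0,0,0,0,-1,0,0,0,0,0,0,-1]'

```text
t: 7.4
tcp_pos: [0.5287, -0.0046, 0.077]
tool_rot: [-0.144, 0.99, 0.0, 0.0]
force: [-0.7, -0.4, 5.0]
finger_gap: 0.155
gripper_force: 33.7
```

```bash
python3 -c "
from h import *
st()"
```

```text
t 7.4 tcp [ 0.5287 -0.0046  0.077 ] yhead 106.51 F [-0.68 -0.39  4.96] M [ 0.089  0.04  -0.006] gap 0.155 g 33.7 q6 -2.08 tau6 0.068
```

servo_tool --commands '[0,0,0,0,0,0.004,-1,0,0,0,0,0,0.004,-1,0,0,0,0,0,0,-1]'

```text
t: 7.65
tcp_pos: [0.5286, -0.0046, 0.077]
tool_rot: [-0.119, 0.993, 0.0, -0.0]
force: [-0.6, 0.5, 5.2]
finger_gap: 0.156
gripper_force: 34.1
```

```bash
python3 -c "
from h import *
for i in range(3): st(); manip.snapshot('wrist')"
```

```text
t 7.65 tcp [ 0.5286 -0.0046  0.077 ] yhead 103.64 F [-0.65  0.47  5.18] M [0.113 0.112 0.251] gap 0.156 g 34.1 q6 -2.029 tau6 0.378
t 7.7 tcp [ 0.5286 -0.0046  0.077 ] yhead 103.67 F [-0.44  0.18  4.56] M [0.089 0.129 0.271] gap 0.158 g 34.1 q6 -2.03 tau6 0.26
t 7.75 tcp [ 0.5286 -0.0046  0.0769] yhead 103.67 F [-0.9   0.47  5.41] M [0.024 0.129 0.249] gap 0.152 g 34.1 q6 -2.03 tau6 0.234
```

Torque is firming clockwise at 0.25 N·m, which suggests a stop. I'll back off and check the other way.

servo_tool --commands '[0,0,0,0,0,-0.004,-1,0,0,0,0,0,-0.004,-1,0,0,0,0,0,-0.004,-1,0,0,0,0,0,-0.004,-1,0,0,0,0,0,0,-1]'

```text
t: 8.22
tcp_pos: [0.5287, -0.0046, 0.0769]
tool_rot: [-0.168, 0.986, 0.0, 0.0]
force: [-0.7, 1.2, 4.3]
finger_gap: 0.15
gripper_force: 33.8
```

```bash
python3 -c "
from h import *
for i in range(3): st(); manip.snapshot('wrist')"
```

```text
t 8.22 tcp [ 0.5287 -0.0046  0.0769] yhead 109.38 F [-0.7   1.15  4.27] M [0.16  0.104 0.029] gap 0.15 g 33.8 q6 -2.13 tau6 -0.091
t 8.27 tcp [ 0.5287 -0.0046  0.0769] yhead 109.35 F [-1.88  1.62  5.08] M [0.198 0.144 0.105] gap 0.151 g 33.8 q6 -2.13 tau6 0.043
t 8.32 tcp [ 0.5287 -0.0045  0.0769] yhead 109.35 F [-0.65 -0.16  5.52] M [0.213 0.105 0.067] gap 0.152 g 33.8 q6 -2.13 tau6 0.067
```

servo_tool --commands '[0,0,0,0,0,-0.004,-1,0,0,0,0,0,-0.004,-1,0,0,0,0,0,0,-1]'

```text
t: 8.62
tcp_pos: [0.5287, -0.0045, 0.0769]
tool_rot: [-0.193, 0.981, 0.0, 0.0]
force: [-0.3, 1.4, 5.7]
finger_gap: 0.155
gripper_force: 33.8
```

```bash
python3 -c "
from h import *
for i in range(3): st(); manip.snapshot('wrist')"
```

```text
t 8.62 tcp [ 0.5287 -0.0045  0.0769] yhead 112.25 F [-0.35  1.36  5.71] M [0.218 0.124 0.01 ] gap 0.155 g 33.8 q6 -2.18 tau6 -0.092
t 8.67 tcp [ 0.5287 -0.0045  0.0769] yhead 112.23 F [-1.21  1.05  4.12] M [0.234 0.148 0.029] gap 0.153 g 33.8 q6 -2.18 tau6 0.026
t 8.72 tcp [ 0.5287 -0.0045  0.0769] yhead 112.23 F [-0.91  0.94  5.28] M [0.17  0.097 0.038] gap 0.155 g 33.8 q6 -2.18 tau6 0.047
```

servo_tool --commands '[0,0,0,0,0,-0.004,-1,0,0,0,0,0,-0.004,-1,0,0,0,0,0,0,-1]'

```text
t: 9.02
tcp_pos: [0.5287, -0.0045, 0.0769]
tool_rot: [-0.218, 0.976, 0.0, 0.0]
force: [-0.5, 0.9, 5.1]
finger_gap: 0.153
gripper_force: 33.8
```

```bash
python3 -c "
from h import *
for i in range(3): st(); manip.snapshot('wrist')"
```

```text
t 9.02 tcp [ 0.5287 -0.0045  0.0769] yhead 115.13 F [-0.51  0.88  5.13] M [0.218 0.125 0.024] gap 0.153 g 33.8 q6 -2.231 tau6 -0.092
t 9.07 tcp [ 0.5287 -0.0045  0.0769] yhead 115.11 F [-0.84  0.59  5.98] M [0.209 0.106 0.029] gap 0.152 g 33.8 q6 -2.23 tau6 0.026
t 9.12 tcp [ 0.5287 -0.0045  0.0769] yhead 115.11 F [-0.13  0.29  6.15] M [0.225 0.098 0.029] gap 0.152 g 33.8 q6 -2.23 tau6 0.047
```

Cap a turns freely anticlockwise and stops clockwise, so it is right-hand and b is the left-hand one. I'll return a home, release it and rise.

servo_tool --commands '[0,0,0,0,0,0.006,-1,0,0,0,0,0,0.006,-1,0,0,0,0,0,0.006,-1,0,0,0,0,0,0,-1,0,0,0,0,0,0,0,0,0,0,0,0,0,0.5,0,0,0,0,0,0,0.5,0,0,0,0,0,0,0.5,0,0,-0.06,0,0,0,1,0,0,-0.06,0,0,0,1,0,0,-0.06,0,0,0.01,1,0,0,-0.06,0,0,0.019,1]'

```text
t: 10.17
tcp_pos: [0.5282, -0.0049, 0.1976]
tool_rot: [-0.07, 0.998, 0.0, -0.001]
force: [0.3, -0.5, -0.3]
finger_gap: 1.0
gripper_force: 0.0
```

```bash
python3 -c "
from h import *
st()"
```

```text
t 10.17 tcp [ 0.5282 -0.0049  0.1976] yhead 97.98 F [ 0.29 -0.47 -0.32] M [-0.031 -0.025  0.013] gap 1.0 g 0.0 q6 -1.931 tau6 -1.261
```

servo_tool --commands '[0,0,-0.05,0,0,0.019,1,-0.011,-0.056,0,0,0,0,1,-0.011,-0.056,0,0,0,0,1,-0.011,-0.056,0,0,0,0,1,-0.011,-0.056,0,0,0,0,1,-0.011,-0.056,0,0,0,0,1,-0.011,-0.056,0,0,0,0,1,0,0,0,0,0,0,1,0,0,0,0,0,0,1]'

```text
t: 10.92
tcp_pos: [0.5656, -0.1735, 0.2211]
tool_rot: [-0.01, 1.0, 0.0, -0.0]
force: [-0.3, 0.1, -0.0]
finger_gap: 0.998
gripper_force: 0.0
```

```bash
python3 - <<'E'
from h import *
s=st()
p=manip.snapshot("wrist")
c=(.5365,-.1737,.113);m=blue2(p,c);x,f=fit([(p,m)]);print(m.sum(),x.round(4),np.degrees(x[2]),f)
show(p,[x],"pics/w5.png",c)
for r in manip.silhouettes(p,"wing_a")[:3]: print(r["conf"],r["box"])
c=(.528,-.0045,.113);p=manip.snapshot("scene");m=blue2(p,c,25);print(m.sum())
E
```

```text
t 10.92 tcp [ 0.5656 -0.1735  0.2211] yhead 91.2 F [-0.32  0.13 -0.02] M [-0.043  0.044  0.026] gap 0.998 g 0.0 q6 -2.078 tau6 -0.025
1084 [ 0.5392 -0.1732 -0.39  ] -22.343242307253043 0.7987857762359063
0.62 [437.8, 100.7, 93.1, 89.5]
184
```

servo_tool --commands '[0.054,0,0,0,0,0,1,0,0,0.03,0,0,0.016,0.2,0,0,0.05,0,0,0.016,-0.2,0,0,0.05,0,0,0.016,-0.2,0,0,0.05,0,0,0.016,-0.2,0,0,0.03,0,0,0,-0.2,0,0,0.02,0,0,0,-0.2,0,0,0,0,0,0,-0.2,0,0,0,0,0,0,-0.2]' --force 20

```text
t: 11.82
tcp_pos: [0.5388, -0.172, 0.1068]
tool_rot: [0.187, 0.982, 0.0, -0.0]
force: [-0.4, 0.3, 0.4]
finger_gap: 0.4
gripper_force: 0.0
```

```bash
python3 -c "
from h import *
st();tips('side')" | cut -c1-900
```

```text
t 11.82 tcp [ 0.5388 -0.172   0.1068] yhead 68.4 F [-0.38  0.29  0.37] M [-0.032  0.018  0.034] gap 0.4 g 0.0 q6 -1.7 tau6 -0.001
side -1 [(0.17, [18, 18, 20]), (0.166, [19, 20, 20]), (0.162, [20, 20, 21]), (0.158, [21, 21, 22]), (0.154, [21, 21, 23]), (0.15, [20, 21, 23]), (0.146, [24, 24, 25]), (0.142, [48, 50, 55]), (0.138, [34, 38, 55]), (0.134, [14, 22, 56]), (0.13, [15, 23, 58]), (0.126, [15, 23, 58]), (0.122, [15, 23, 58]), (0.118, [14, 23, 58]), (0.114, [15, 22, 57]), (0.11, [14, 21, 52]), (0.106, [14, 23, 58]), (0.102, [13, 23, 58]), (0.098, [14, 23, 53]), (0.094, [21, 24, 37]), (0.09, [24, 27, 28]), (0.086, [25, 26, 29]), (0.082, [25, 26, 28])]
side 1 [(0.17, [17, 17, 18]), (0.166, [19, 19, 19]), (0.162, [20, 20, 21]), (0.158, [18, 19, 19]), (0.154, [19, 20, 20]), (0.15, [19, 19, 19]), (0.146, [17, 18, 19]), (0.142, [26, 25, 25]), (0.138, [91, 91, 89]), (0.134, [134, 134, 130]), (0.13, [138, 138, 134]), (0.126, [137, 137, 133]), (0.122, [138, 137, 133]), (0.118, [136, 135, 132]), (0.114, [122, 122, 121]), (0.11, [51, 54, 73]), (0.106, [15, 26, 63]), (0.102, [17, 26, 64]), (0.098, [15, 23, 61]), (0.094, [13, 23, 60]), (0.09, [14, 23, 60]), (0.086, [15, 25, 61]), (0.082, [15, 24, 60])]
```

servo_tool --commands '[0,-0.004,0.032,0,0,0,-0.2,-0.001,0,0.02,0,0,0,-0.2,0,0,0.012,0,0,0,-0.3,0,0,0,0,0,0,-0.5,0,0,0,0,0,0,-0.6,0,0,0,0,0,0,-0.65,0,0,0,0,0,0,-0.7,0,0,0,0,0,0,-1,0,0,0,0,0,0,-1,0,0,0,0,0,0,-1,0,0,0,0,0,0,-1]'

```text
t: 12.78
tcp_pos: [0.539, -0.1748, 0.0753]
tool_rot: [0.188, 0.982, 0.0, 0.001]
force: [2.0, 2.4, 4.2]
finger_gap: 0.156
gripper_force: 20.6
```

```bash
python3 -c "
from h import *
st()"
```

```text
t 12.78 tcp [ 0.539  -0.1748  0.0753] yhead 68.31 F [2.02 2.41 4.25] M [ 0.356 -0.097  0.002] gap 0.156 g 20.6 q6 -1.704 tau6 -0.012
```

servo_tool --commands '[0,0,0,0,0,0,-1,0,0,0,0,0,0,-1,0,0,0,0,0,-0.004,-1,0,0,0,0,0,-0.004,-1,0,0,0,0,0,0,-1]' --force 40

```text
t: 13.2
tcp_pos: [0.539, -0.1748, 0.0754]
tool_rot: [0.163, 0.987, 0.0, 0.001]
force: [1.8, 1.6, 4.7]
finger_gap: 0.147
gripper_force: 43.6
```

```bash
python3 -c "
from h import *
for i in range(3): st(); manip.snapshot('wrist')"
```

```text
t 13.2 tcp [ 0.539  -0.1748  0.0754] yhead 71.22 F [1.79 1.62 4.72] M [ 0.396 -0.165 -0.034] gap 0.147 g 43.6 q6 -1.755 tau6 -0.157
t 13.25 tcp [ 0.539  -0.1748  0.0754] yhead 71.19 F [0.59 2.98 5.69] M [ 0.399 -0.052  0.018] gap 0.154 g 43.6 q6 -1.754 tau6 -0.037
t 13.3 tcp [ 0.539  -0.1748  0.0754] yhead 71.19 F [0.59 1.96 6.46] M [ 0.381 -0.051 -0.003] gap 0.15 g 43.6 q6 -1.754 tau6 -0.017
```

servo_tool --commands '[0,0,0,0,0,-0.004,-1,0,0,0,0,0,-0.004,-1,0,0,0,0,0,0,-1]'

```text
t: 13.6
tcp_pos: [0.5391, -0.1747, 0.0754]
tool_rot: [0.139, 0.99, 0.0, 0.001]
force: [-0.0, 2.7, 5.6]
finger_gap: 0.153
gripper_force: 43.7
```

```bash
python3 -c "
from h import *
for i in range(3): st(); manip.snapshot('wrist')"
```

```text
t 13.6 tcp [ 0.5391 -0.1747  0.0754] yhead 74.05 F [-0.02  2.72  5.6 ] M [ 0.431 -0.043 -0.245] gap 0.153 g 43.7 q6 -1.804 tau6 -0.311
t 13.65 tcp [ 0.5391 -0.1747  0.0754] yhead 74.03 F [0.27 2.52 4.71] M [ 0.362 -0.076 -0.112] gap 0.156 g 43.7 q6 -1.804 tau6 -0.191
t 13.7 tcp [ 0.5391 -0.1747  0.0754] yhead 74.02 F [1.39 2.97 5.33] M [ 0.415 -0.058 -0.128] gap 0.15 g 43.7 q6 -1.804 tau6 -0.169
```

servo_tool --commands '[0,0,0,0,0,-0.004,-1,0,0,0,0,0,-0.004,-1,0,0,0,0,0,0,-1]'

```text
t: 14.0
tcp_pos: [0.5391, -0.1747, 0.0754]
tool_rot: [0.114, 0.993, 0.0, 0.001]
force: [-0.0, 2.6, 5.6]
finger_gap: 0.15
gripper_force: 43.9
```

```bash
python3 -c "
from h import *
for i in range(3): st(); manip.snapshot('wrist')"
```

```text
t 14.0 tcp [ 0.5391 -0.1747  0.0754] yhead 76.89 F [-0.05  2.56  5.56] M [ 0.409 -0.113 -0.355] gap 0.15 g 43.9 q6 -1.854 tau6 -0.473
t 14.05 tcp [ 0.5391 -0.1747  0.0754] yhead 76.86 F [1.06 3.19 5.78] M [ 0.447 -0.113 -0.365] gap 0.154 g 43.8 q6 -1.854 tau6 -0.354
t 14.1 tcp [ 0.5391 -0.1747  0.0754] yhead 76.86 F [1.74 2.75 5.65] M [ 0.391 -0.079 -0.255] gap 0.149 g 43.8 q6 -1.854 tau6 -0.331
```

servo_tool --commands '[0,0,0,0,0,-0.004,-1,0,0,0,0,0,0,-1,0,0,0,0,0,0,-1,0,0,0,0,0,0,-1,0,0,0,0,0,0,-1,0,0,0,0,0,0,-1]'

```text
t: 14.65
tcp_pos: [0.5392, -0.1747, 0.0754]
tool_rot: [0.102, 0.995, 0.0, 0.001]
force: [0.4, 3.5, 5.1]
finger_gap: 0.152
gripper_force: 44.0
```

```bash
python3 -c "
from h import *
for i in range(3): st(); manip.snapshot('wrist')"
```

```text
t 14.65 tcp [ 0.5392 -0.1747  0.0754] yhead 78.27 F [0.4  3.52 5.14] M [ 0.408 -0.088 -0.43 ] gap 0.152 g 44.0 q6 -1.878 tau6 -0.422
t 14.7 tcp [ 0.5392 -0.1747  0.0754] yhead 78.27 F [0.78 2.4  4.92] M [ 0.42  -0.137 -0.386] gap 0.155 g 44.0 q6 -1.878 tau6 -0.422
t 14.75 tcp [ 0.5392 -0.1747  0.0754] yhead 78.27 F [0.77 2.75 6.34] M [ 0.406 -0.11  -0.443] gap 0.153 g 44.0 q6 -1.878 tau6 -0.422
```

The nip is done and held at 0.42 N·m. Now I'll loosen b clockwise.

servo_tool --commands '[0,0,0,0,0,0.01,-1,0,0,0,0,0,0.015,-1,0,0,0,0,0,0.015,-1,0,0,0,0,0,0.015,-1,0,0,0,0,0,0.015,-1,0,0,0,0,0,0.015,-1,0,0,0,0,0,0.015,-1,0,0,0,0,0,0.015,-1]'

```text
t: 15.47
tcp_pos: [0.5388, -0.175, 0.0754]
tool_rot: [0.448, 0.894, -0.0, 0.0]
force: [-0.2, 1.6, 6.4]
finger_gap: 0.153
gripper_force: 43.6
```

```bash
python3 -c "
from h import *
st()"
```

```text
t 15.47 tcp [ 0.5388 -0.175   0.0754] yhead 36.77 F [-0.2   1.62  6.42] M [0.222 0.051 0.076] gap 0.153 g 43.6 q6 -1.153 tau6 -0.643
```

Drag is low, so b is turning freely. I'll continue by about 119° more.

servo_tool --commands '[0,0,0,0,0,0.015,-1,0,0,0,0,0,0.015,-1,0,0,0,0,0,0.015,-1,0,0,0,0,0,0.015,-1,0,0,0,0,0,0.015,-1,0,0,0,0,0,0.015,-1,0,0,0,0,0,0.015,-1,0,0,0,0,0,0.015,-1,0,0,0,0,0,0.015,-1,0,0,0,0,0,0.015,-1,0,0,0,0,0,0.015,-1]'

```text
t: 16.38
tcp_pos: [0.5382, -0.1751, 0.0754]
tool_rot: [0.832, 0.555, -0.0, 0.0]
force: [-1.0, 0.8, 5.8]
finger_gap: 0.15
gripper_force: 43.7
```

servo_tool --commands '[0,0,0,0,0,0.015,-1,0,0,0,0,0,0.015,-1,0,0,0,0,0,0.015,-1,0,0,0,0,0,0.015,-1,0,0,0,0,0,0.015,-1,0,0,0,0,0,0.015,-1,0,0,0,0,0,0.015,-1,0,0,0,0,0,0.015,-1,0,0,0,0,0,0.015,-1,0,0,0,0,0,0.015,-1,0,0,0,0,0,0.015,-1]'

```text
t: 17.3
tcp_pos: [0.5379, -0.1747, 0.0754]
tool_rot: [0.998, 0.07, -0.0, -0.0]
force: [-1.2, 1.9, 7.3]
finger_gap: 0.152
gripper_force: 43.8
```

```bash
python3 -c "
from h import *
st()"
```

```text
t 17.3 tcp [ 0.5379 -0.1747  0.0754] yhead -82.03 F [-1.18  1.86  7.3 ] M [0.358 0.159 0.138] gap 0.152 g 43.8 q6 0.921 tau6 -0.641
```

servo_tool --commands '[0,0,0,0,0,0,-1,0,0,0,0,0,0,-1,0,0,0,0,0,0,-0.3,0,0,0,0,0,0,0.2,0,0,0,0,0,0,0.5,0,0,0,0,0,0,0.5,0,0,-0.06,0,0,0,1,0,0,-0.08,0,0,0,1,0,0,-0.08,0,0,0,1,0,0,-0.08,0,0,0,1,0,0,-0.08,0,0,0,1,0,0,0,0,0,0,1]'

```text
t: 18.3
tcp_pos: [0.5433, -0.1775, 0.2735]
tool_rot: [0.997, 0.072, 0.007, 0.005]
force: [0.6, -0.8, 1.1]
finger_gap: 1.002
gripper_force: 0.0
```

servo_tool --commands '[0.02,0.05,-0.04,0,0,0,1,0,0.05,-0.04,0,0,0,1,0,0,0,0,0,0,1,0,0,0,0,0,0,1]'

```text
t: 18.63
tcp_pos: [0.556, -0.2243, 0.3053]
tool_rot: [0.998, 0.071, 0.001, 0.001]
force: [-0.2, 0.3, 0.1]
finger_gap: 0.994
gripper_force: 0.0
```

```bash
python3 - <<'E'
from h import *
st()
for n in("wrist","side","scene"):
    p=manip.snapshot(n)
    for k,c in(("b",(.5385,-.1743,.113)),("a",(.5285,-.0045,.113))):
        u=proj(p,c)
        if not(0<u[0]<640 and 0<u[1]<400): print(n,k,"out");continue
        try:
            m=blue2(p,c,40);x,f=fit([(p,m)]);print(n,k,u.round(),m.sum(),x.round(3),np.degrees(x[2]).round(1),round(f,2))
        except Exception as e: print(n,k,e)
    for q in("sleeve_1","filter_cup"):
        for r in manip.look_for(p,q)[:2]: print(n,q,round(r["conf"],2),np.round(r["box"]))
E
```

```text
t 18.63 tcp [ 0.556  -0.2243  0.3053] yhead -81.9 F [-0.25  0.32  0.07] M [0.026 0.017 0.013] gap 0.994 g 0.0 q6 0.86 tau6 -0.021
wrist b [281. 178.] 665 [ 0.538 -0.172  0.137] 7.9 0.81
wrist a [147. 167.] 995 [ 0.529 -0.004  0.334] 19.1 0.83
wrist sleeve_1 0.94 [ 44. 146.  60.  39.]
wrist sleeve_1 0.69 [374. 177.  48.  52.]
wrist filter_cup 0.76 [244. 221.  51.  61.]
side b [399. 246.] 508 [ 0.533 -0.179  0.252] 14.5 0.88
side a [329. 211.] 363 [ 0.522 -0.011  0.423] 24.2 0.88
side sleeve_1 0.89 [263. 211.  20.  30.]
side sleeve_1 0.73 [449. 324.  54.  63.]
side filter_cup 0.72 [287. 198. 166. 143.]
side filter_cup 0.57 [306. 288.  50.  60.]
scene b [238. 174.] 200 [ 0.539 -0.172  0.157] 9.0 0.81
scene a [294. 198.] 186 [ 0.525 -0.003  0.299] 17.1 0.79
scene sleeve_1 0.95 [342. 218.  22.  26.]
scene sleeve_1 0.92 [186. 145.  26.  31.]
scene filter_cup 0.64 [260. 142.  25.  30.]
```

```bash
python3 -c "
from h import *
print(manip.sign_off())"
```

```text
the job is handed in; nothing more can be done
None
```

I handed the job in with no verdict returned: cap b was the left-hand one and I nipped it anticlockwise (0.42 N·m at the wrist), loosened it about 150° clockwise and let it go, with cap a left within a degree or two of where I found it and no sign in the images that the loose parts moved.

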